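# Swap flat battery packs for charged ones

## Robot

A 6-joint arm with a two-finger parallel gripper is mounted at the origin on the work surface. World frame = base frame: x ahead of the robot, y to its left, z up, the work surface at z = 0. Lengths are in m, angles in rad, forces in N, time in s.
With the tool pointing down it reaches from about 0.35 to 0.975 m from the base axis. Payload 4.9 kg.
Tool frame: the origin (TCP) lies midway between the tips of the shut fingers; the grasp point (between the pads) lies 19 mm behind it (ctrl.hold_point_z is the z of the grasp point in the tool frame, in m); z points along the fingers, y is the line along which they close (so a half turn about z gives the same grasp; the last joint's range is limited). The gripper opens to 85 mm and grips with 20 to 120 N. Pads are 22 mm wide; open, the fingers measure 114 mm over their backs; the gripper's body (76 mm by 85 mm) begins 54 mm behind the grasp point. The pads swing forward as they close: fully open they stand 13 mm farther back than shut.
Start: joints at [-1.398, 0.053, 1.613, -0, 1.476, -0.119], TCP at [0.18, -0.599, 0.231] pointing down, gripper open.
Joint ranges: [-3.01, 3.01], [-1.01, 2.22], [0.06, 2.58], [-1.02, 4.17], [0.09, 2.62], [-3.14, 3.14]. Speed limits (rad/s): [2.57, 2.57, 3.14, 3.14, 3.14, 3.14].

## Interface

Orientations are given as a unit quaternion [w, x, y, z].
In Python, from rig import ctrl, read_camera, camera_params, close_job gives the robot as it stands.
- The arm moves only by the shell command python3 -m handwheel 'ROWS' [OPENING] [FORCE]. ROWS is JSON, a list of rows, each an object of numbers: "x", "y", "z": the shift along the tool's x, y, z in mm; "ax", "ay", "az": the turn, a rotation vector about the tool's x, y, z in degrees. In form: [{"x": .., "y": .., "z": .., "ax": .., "ay": .., "az": ..}, ...]. A call has exactly 8 rows; each row is the pose to reach, as a shift and turn from the pose commanded when the call began, along the tool's axes at that moment; what a row does not reach only later rows make up. A row lasts 1/8 s, in which the tool goes at most 62.5 mm and 10.7 degrees, less where a joint would pass 70% of its speed; a pose out of reach is approached as far as the arm can. A call with a gripper value outside its range is refused whole. OPENING is the opening in per cent of the stroke, from 0 (shut) to 100 (fully open), set as the call begins (- or left out, the last holds). The fingers move at their own pace and stop on an object; FORCE is the grip in N (left out, the last holds). Time passes only in rows, so rows that repeat a pose let the fingers close, or fill a call up. It gives the time, the measured TCP pose, the force, the opening and the grip force at its end, in the units of the state.
- ctrl.read_state(): the state, without advancing time (a new reading comes with each control period).
- read_camera(name): name is "scene" or "top" or "wrist"; returns the picture (480x640x3 uint8, blue, green, red); there is no depth.
- camera_params(name): a dict with "fovy" (degrees; the focal length in pixels is half the picture's height over the tangent of half this angle, whatever the lens; pixels are square), "cx", "cy" (the principal point, pixels), "eye" and "attitude" of the camera in the world. Camera axes: x right, y down, z forward; pixel columns grow to the right and rows downward; lengths in m; the calibration is good to about 2 mm. A picture is of the moment at which its call begins: read the wrist's pose just before it. camera_params takes no time and is no camera call; for the wrist camera it gives the pose at the moment of the call.
- close_job(): hands the job in; it is judged then, once.
The state is a dict: "clock": time; "q": joint angles; "joint_velocities": joint speeds; "tau": joint torques, N m; "position": TCP position; "tool_rot": TCP orientation; "wrist_force": force on the tool from outside, world axes, zero at the start; "wrist_torque": the same for the moment, N m; "opening": finger opening in m; "grip_force": force on a finger pad.
Only numpy, scipy, OpenCV 4.12 (cv2) and the standard library are available. Lean on these libraries where they do the work, as an engineer would, in place of code of your own. Each camera call takes 0.05 s, during which the arm holds its last target. There are 200 camera calls.

## Task

The orange radio and the blue work light have run flat: swap the packs of each with those of the charger of its own colour, so that the charged packs (green gauge) end up in the radio and the work light and the flat packs (red gauge) in the chargers, all standing fully down in their pockets, orange with orange and blue with blue. The empty pocket in the timber block is there to park a pack on the way. Do not knock over the glue bottle.

Things in the scene. Friction and masses are not known exactly. Their poses are not given: they have to be found in the camera images.
- orange_charged: orange battery pack, charged (four green bars on top), 0.2 kg, at first upright in the orange charger. Origin: centre of its underside, z up. Black stem 38 (x) x 30 (y) mm, 45 mm tall, lower edge rounded; on it the orange foot, 56 (x) x 44 (y) mm, from 45 to 73 mm above the origin: grip it across y. Fits a pocket, its x along the pocket's x, either way round.
- blue_charged: blue battery pack, charged (four green bars on top), 0.2 kg, at first upright in the blue charger. Origin: centre of its underside, z up. Black stem 38 (x) x 30 (y) mm, 45 mm tall, lower edge rounded; on it the blue foot, 56 (x) x 44 (y) mm, from 45 to 73 mm above the origin: grip it across y. Fits a pocket, its x along the pocket's x, either way round.
- orange_flat: orange battery pack, flat (four red bars on top), 0.2 kg, at first upright in the radio. Origin: centre of its underside, z up. Black stem 38 (x) x 30 (y) mm, 45 mm tall, lower edge rounded; on it the orange foot, 56 (x) x 44 (y) mm, from 45 to 73 mm above the origin: grip it across y. Fits a pocket, its x along the pocket's x, either way round.
- blue_flat: blue battery pack, flat (four red bars on top), 0.2 kg, at first upright in the work light. Origin: centre of its underside, z up. Black stem 38 (x) x 30 (y) mm, 45 mm tall, lower edge rounded; on it the blue foot, 56 (x) x 44 (y) mm, from 45 to 73 mm above the origin: grip it across y. Fits a pocket, its x along the pocket's x, either way round.
- charger_orange: Charger: black box 110 x 90 x 50 mm with an orange deck. Fixed, yaw within 0.3. Origin: on the bench under the centre of its pack pocket, front to -x. Pocket 45 (x) x 37 (y) mm, flared at the mouth, floor 15 mm and rim 50 mm above the bench; a pack stands on the floor, its foot clear of the rim.
- charger_blue: Charger: black box 110 x 90 x 50 mm with a blue deck. Fixed, yaw within 0.3. Origin: on the bench under the centre of its pack pocket, front to -x. Pocket 45 (x) x 37 (y) mm, flared at the mouth, floor 15 mm and rim 50 mm above the bench; a pack stands on the floor, its foot clear of the rim.
- radio: Jobsite radio: bay 100 x 90 x 50 mm with an orange deck; orange loudspeaker housing, 110 mm wide, 80 high, from x = -125 to -50 mm. Fixed, yaw within 0.3. Origin: on the bench under the centre of its pack pocket, front to -x. Pocket 45 (x) x 37 (y) mm, flared at the mouth, floor 15 mm and rim 50 mm above the bench; a pack stands on the floor, its foot clear of the rim.
- work_light: LED work light: bay 100 x 90 x 50 mm with a blue deck; tilted blue lamp head and yoke, 136 mm wide, 88 high, from x = -122 to -54 mm. Fixed, yaw within 0.3. Origin: on the bench under the centre of its pack pocket, front to -x. Pocket 45 (x) x 37 (y) mm, flared at the mouth, floor 15 mm and rim 50 mm above the bench; a pack stands on the floor, its foot clear of the rim.
- pack_block: Brown timber block, 140 x 90 x 50 mm, its pocket empty, to park a pack in; drill bits stand up to 30 mm out of it along x = -57 mm. Fixed, yaw within 0.3. Origin: on the bench under the centre of its pack pocket, front to -x. Pocket 45 (x) x 37 (y) mm, flared at the mouth, floor 15 mm and rim 50 mm above the bench; a pack stands on the floor, its foot clear of the rim.
- glue_bottle: White glue bottle with yellow label and red cap, 44 mm across, 120 mm tall, loose, standing to the far left or far right of the packs. Origin: centre of its underside.

How it is judged:
By the outcome, as a careful person would: the job done as asked, in the order asked, and still so for the second after the job is handed in, with the robot touching nothing.
It also fails if it takes over 128 s, if anything falls off the work surface, if the arm or the gripper's body presses on something with over 40 N, if the wrist force passes 120 N, or if a joint passes its speed limit or range.

## Working session

There is one attempt and no reset: what is moved stays moved. The work goes in short steps, Python scripts to look and compute and a shell command to move; the robot and the scene stay as the last step left them, time stands still between calls to the robot, and variables do not carry over. Pictures are saved under pics/ and viewed, at most 14 in all, crops included, and the job is handed in when it is done.

```bash
ls; mkdir -p pics; python3 - <<'E'
from rig import ctrl, read_camera, camera_params
import cv2
for n in ("scene","top","wrist"):
    p=camera_params(n); print(n,p)
    cv2.imwrite(f"pics/{n}0.png",read_camera(n))
s=ctrl.read_state(); print(s["clock"],s["position"],s["tool_rot"],s["opening"],ctrl.hold_point_z)
E
```

```text
pics
scene {'fovy': 56.63511499552134, 'cx': 322.83787495754024, 'cy': 239.64987072104546, 'eye': array([0.88027611, 0.49292279, 0.93039951]), 'attitude': array([-0.07803574,  0.25384888,  0.92324208, -0.27766029])}
top {'fovy': 54.821869896675, 'cx': 314.54007040268453, 'cy': 235.32802321922279, 'eye': array([0.37783114, 0.00395677, 1.13026743]), 'attitude': array([-0.05314349,  0.71387271, -0.69626951,  0.05263361])}
wrist {'fovy': 67.50123768281364, 'cx': 319.2815163438887, 'cy': 239.34395117029928, 'eye': array([ 0.24179708, -0.57923975,  0.3728264 ]), 'attitude': array([ 0.105026  ,  0.79576328, -0.59114824, -0.07920922])}
0.15 [ 0.17969812 -0.59810159  0.23034659] [-8.10436285e-04  9.89377868e-01  1.45364292e-01 -2.32579406e-05] 0.0853354187284847 -0.0187
```

View pics/top0.png

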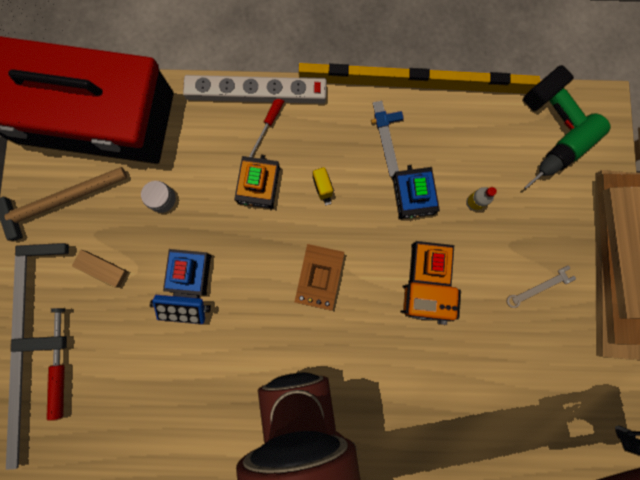

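View pics/scene0.png

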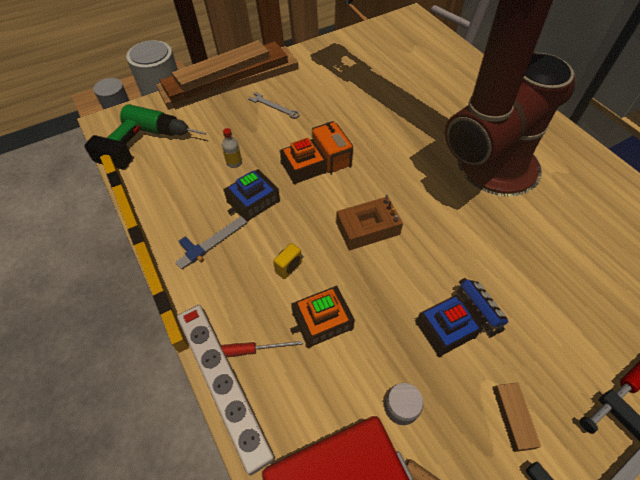

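The top view shows orange charger (258,180), blue charger (417,190), work light (185,270), block pocket (320,277), radio (436,263) and bottle (482,200). The scene view confirms which pack is green and which is red. Next I'll triangulate the gauges and get yaws from the decks.

```bash
cat > h.py <<'E'
import numpy as np, cv2
from scipy.spatial.transform import Rotation as R
def KR(p):
    f=240/np.tan(np.radians(p["fovy"]/2)); w,x,y,z=p["attitude"]
    return f,R.from_quat([x,y,z,w]).as_matrix()
def ray(p,uv):
    f,M=KR(p); uv=np.atleast_2d(uv).astype(float)
    d=np.c_[(uv[:,0]-p["cx"])/f,(uv[:,1]-p["cy"])/f,np.ones(len(uv))]@M.T
    return d/np.linalg.norm(d,axis=1)[:,None]
def plane(p,uv,z):
    d=ray(p,uv); e=np.array(p["eye"]); return e+d*((z-e[2])/d[:,2])[:,None]
def tri(p1,a,p2,b):
    d1,d2=ray(p1,a)[0],ray(p2,b)[0]; e1,e2=p1["eye"],p2["eye"]
    t=np.linalg.lstsq(np.c_[d1,-d2],e2-e1,rcond=None)[0]
    q1,q2=e1+t[0]*d1,e2+t[1]*d2; return (q1+q2)/2,np.linalg.norm(q1-q2)
def mask(im,c):
    h=cv2.cvtColor(im,cv2.COLOR_BGR2HSV)
    r={"green":[((50,150,100),(75,255,255))],"red":[((0,170,100),(6,255,255)),((174,170,100),(180,255,255))],
       "orange":[((9,190,110),(20,255,255))],"blue":[((100,150,50),(125,255,255))]}[c]
    return sum(cv2.inRange(h,*q) for q in r)
def blobs(im,c,amin,close=3):
    m=cv2.morphologyEx(mask(im,c),cv2.MORPH_CLOSE,np.ones((close,close)))
    cs=cv2.findContours(m,cv2.RETR_EXTERNAL,cv2.CHAIN_APPROX_NONE)[0]
    return [c for c in cs if cv2.contourArea(c)>amin]
E
python3 - <<'E'
from h import *; from rig import camera_params
t,s=cv2.imread("pics/top0.png"),cv2.imread("pics/scene0.png")
np.set_printoptions(precision=4,suppress=True)
P,S=camera_params("top"),camera_params("scene")
for n,im,p in(("top",t,P),("scene",s,S)):
  for c in("green","red"):
    for b in blobs(im,c,40,5):
        m=cv2.moments(b);u=(m["m10"]/m["m00"],m["m01"]/m["m00"])
        if m["m00"]<500: print(n,c,np.round(u,1),m["m00"],plane(p,u,.088)[0])
for c in("orange","blue"):
  for b in blobs(t,c,300,3):
    X=plane(P,b[:,0,:],.05)[:,:2]; r=cv2.minAreaRect((X*1000).astype(np.float32)); print(c,b[:,0,:].mean(0),r)
ims=[cv2.resize(t[y-50:y+50,x-50:x+50],(260,260),interpolation=cv2.INTER_CUBIC) for x,y in((258,180),(417,190),(320,277),(185,275),(436,270),(482,200))]
cv2.imwrite("pics/crop.png",np.vstack([np.hstack(ims[:3]),np.hstack(ims[3:])]))
E
```

```text
top green [420.5 185.9] 146.0 [ 0.6568 -0.2357  0.088 ]
top green [253.6 175.5] 143.0 [0.6721 0.1517 0.088 ]
top red [ 52.1 392.3] 427.0 [0.1771 0.5663 0.088 ]
top red [179.4 269.6] 153.0 [0.4494 0.309  0.088 ]
top red [438.  261.8] 164.0 [ 0.4816 -0.2736  0.088 ]
top red [491.6 190.9] 42.5 [ 0.6491 -0.4001  0.088 ]
top red [272.8 109.9] 142.5 [0.8336 0.1134 0.088 ]
scene green [322.6 303.2] 168.5 [0.6735 0.1503 0.088 ]
scene green [248.4 178.4] 96.0 [ 0.6581 -0.2372  0.088 ]
scene green [140.5 113.2] 115.5 [ 0.8129 -0.6082  0.088 ]
scene red [635.  379.3] 135.0 [0.2484 0.5856 0.088 ]
scene red [238.  348.6] 273.0 [0.8651 0.1494 0.088 ]
scene red [190.5 316. ] 76.0 [0.9194 0.0375 0.088 ]
scene red [455.2 312.8] 184.0 [0.4512 0.3076 0.088 ]
scene red [302.  143.7] 81.0 [ 0.4835 -0.2749  0.088 ]
orange [433.7628 301.1731] ((394.57281494140625, -271.4588928222656), (109.4445571899414, 74.28770446777344), 85.26341247558594)
orange [319.3464 276.7654] ((443.87158203125, -6.847862243652344), (86.6958999633789, 134.60653686523438), 79.0906753540039)
orange [433.471 263.442] ((481.60040283203125, -273.11346435546875), (82.55406188964844, 84.8145523071289), 85.01757049560547)
orange [256.1085 179.7442] ((672.6563720703125, 150.81280517578125), (81.97758483886719, 84.45194244384766), 83.04950714111328)
blue [180.8345 304.1034] ((372.72222900390625, 313.6870422363281), (127.47506713867188, 50.32701873779297), 74.58480834960938)
blue [184.3897 271.4044] ((448.5555725097656, 308.20263671875), (82.2525405883789, 83.73077392578125), 86.22831726074219)
blue [417.1278 190.5639] ((656.0136108398438, -235.7791748046875), (86.90913391113281, 83.53726959228516), 9.312092781066895)
```

View pics/crop.png

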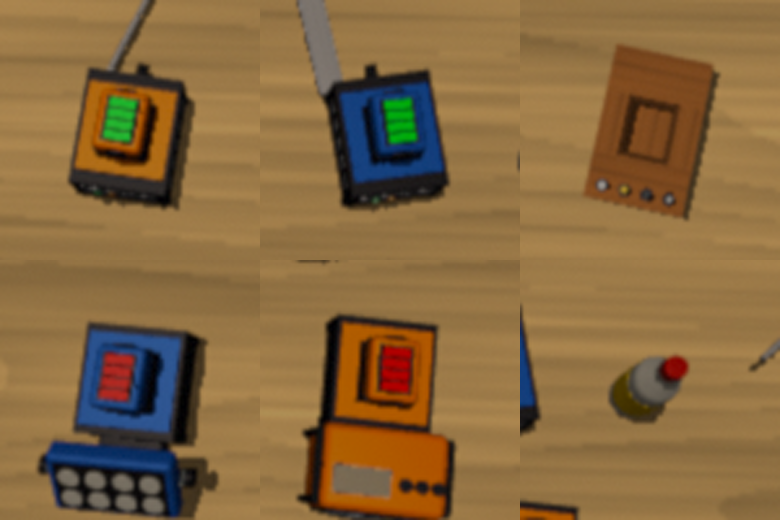

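Both views agree within about 2 mm, and the decks match the gauges. The crop shows all four packs upright and an empty pocket in the middle of the block. Next is a waypoint helper, then the first move.

```bash
cat > wp.py <<'E'
# python3 wp.py "x y z yawdeg" ... : final row of each call, chained from the present pose (mm, deg)
import sys; from h import *; from rig import ctrl
def mat(yaw): c,s=np.cos(yaw),np.sin(yaw); return np.array([[c,s,0],[s,-c,0],[0,0,-1.]])
s=ctrl.read_state(); w,x,y,z=s["tool_rot"]; M=R.from_quat([x,y,z,w]).as_matrix(); p=np.array(s["position"])
print("now",np.round(p,4),"yaw",np.degrees(np.arctan2(M[1,0],M[0,0])).round(2),"t",s["clock"],"q",np.round(s["q"],2))
for a in sys.argv[1:]:
    v=[float(k) for k in a.split()]; T=mat(np.radians(v[3]))
    d=np.round(M.T@(np.array(v[:3])-p)*1000); r=np.round(np.degrees(R.from_matrix(M.T@T).as_rotvec()),1)
    print(a,"->",d,r); p=p+M@d/1000; M=M@R.from_rotvec(np.radians(r)).as_matrix()
E
python3 wp.py ".45 -.2 .23 -7" ".62 .151 .20 -7"
```

```text
now [ 0.1797 -0.5981  0.2303] yaw 16.72 t 0.15 q [-1.4   0.05  1.61 -0.    1.48 -0.12]
.45 -.2 .23 -7 -> [ 373. -304.    1.] [-0.1  0.  23.7]
.62 .151 .20 -7 -> [ 127. -369.   30.] [0. 0. 0.]
```

```bash
python3 -m handwheel '[{"x":20,"y":-16,"z":0,"az":3},{"x":65,"y":-53,"z":0,"az":7},{"x":112,"y":-92,"z":0,"az":12},{"x":160,"y":-130,"z":0,"az":16},{"x":208,"y":-170,"z":0,"az":20},{"x":256,"y":-208,"z":0,"az":23.7},{"x":304,"y":-248,"z":0,"az":23.7},{"x":373,"y":-304,"z":0,"az":23.7}]' 100 60; python3 -m handwheel '[{"x":20,"y":-57,"z":5},{"x":40,"y":-115,"z":10},{"x":60,"y":-175,"z":14},{"x":80,"y":-230,"z":18},{"x":98,"y":-285,"z":22},{"x":114,"y":-330,"z":26},{"x":127,"y":-369,"z":30},{"x":127,"y":-369,"z":30}]'
cat > look.py <<'E'
import sys; from h import *; from rig import ctrl,read_camera,camera_params
p=camera_params("wrist"); im=read_camera("wrist"); n=sys.argv[1]; cv2.imwrite(f"pics/{n}.png",im)
np.set_printoptions(precision=4,suppress=True)
for c in("green","red"):
    for b in blobs(im,c,400,15):
        m=cv2.moments(b);u=(m["m10"]/m["m00"],m["m01"]/m["m00"]); X=plane(p,b[:,0,:],.088)[:,:2]*1000
        print(c,np.round(u),plane(p,u,.088)[0],cv2.minAreaRect(X.astype(np.float32)))
for c in("orange","blue"):
    for b in blobs(im,c,3000,3):
        X=plane(p,b[:,0,:],.05)[:,:2]*1000; print(c,b[:,0,:].mean(0),cv2.minAreaRect(X.astype(np.float32)))
E
python3 look.py w1; python3 wp.py
```

```text
now [ 0.1797 -0.5982  0.2305] yaw 16.72 t 0.2 q [-1.4   0.05  1.61 -0.    1.48 -0.12]invalid input at $[0]: expected keys x, y, z, ax, ay, az
invalid input at $[0]: expected keys x, y, z, ax, ay, az
```

View pics/w1.png

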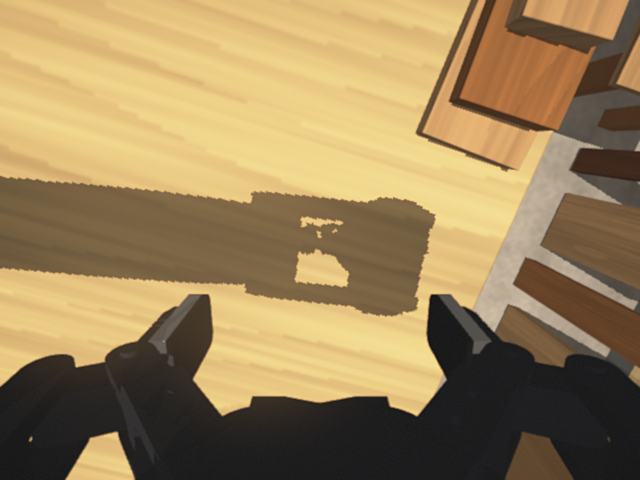

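The picture shows only the bench at the start pose, because the rows were refused: all six keys are needed. I'll resend them.

```bash
python3 -m handwheel '[{"x":20,"y":-16,"z":0,"ax":0,"ay":0,"az":3},{"x":65,"y":-53,"z":0,"ax":0,"ay":0,"az":7},{"x":112,"y":-92,"z":0,"ax":0,"ay":0,"az":12},{"x":160,"y":-130,"z":0,"ax":0,"ay":0,"az":16},{"x":208,"y":-170,"z":0,"ax":0,"ay":0,"az":20},{"x":256,"y":-208,"z":0,"ax":0,"ay":0,"az":23.7},{"x":304,"y":-248,"z":0,"ax":0,"ay":0,"az":23.7},{"x":373,"y":-304,"z":0,"ax":0,"ay":0,"az":23.7}]' 100 60 && python3 wp.py && python3 -m handwheel '[{"x":20,"y":-57,"z":5,"ax":0,"ay":0,"az":0},{"x":40,"y":-115,"z":10,"ax":0,"ay":0,"az":0},{"x":60,"y":-175,"z":14,"ax":0,"ay":0,"az":0},{"x":80,"y":-230,"z":18,"ax":0,"ay":0,"az":0},{"x":98,"y":-285,"z":22,"ax":0,"ay":0,"az":0},{"x":114,"y":-330,"z":26,"ax":0,"ay":0,"az":0},{"x":127,"y":-369,"z":30,"ax":0,"ay":0,"az":0},{"x":127,"y":-369,"z":30,"ax":0,"ay":0,"az":0}]'
python3 look.py w2; python3 wp.py
```

```text
clock: 1.2
position: [0.4355, -0.2201, 0.2313]
tool_rot: [0.0, 0.998, -0.061, 0.0]
wrist_force: [0.8, -1.5, -0.6]
opening: 0.0853
grip_force: 0.0
now [ 0.4355 -0.2201  0.2313] yaw -7.0 t 1.2 q [-0.62 -0.29  1.92  0.    1.5   1.07]
clock: 2.2
position: [0.6057, 0.1311, 0.2002]
tool_rot: [0.0, 0.998, -0.059, -0.001]
wrist_force: [-0.3, -0.6, -0.7]
opening: 0.0854
grip_force: 0.0
orange [277.2276 144.1567] ((670.8568115234375, 156.86639404296875), (48.856571197509766, 62.6485481262207), 82.79782104492188)
now [0.6054 0.1297 0.2005] yaw -6.87 t 2.25 q [ 0.09  0.06  1.66 -0.    1.43  1.78]
```

View pics/w2.png

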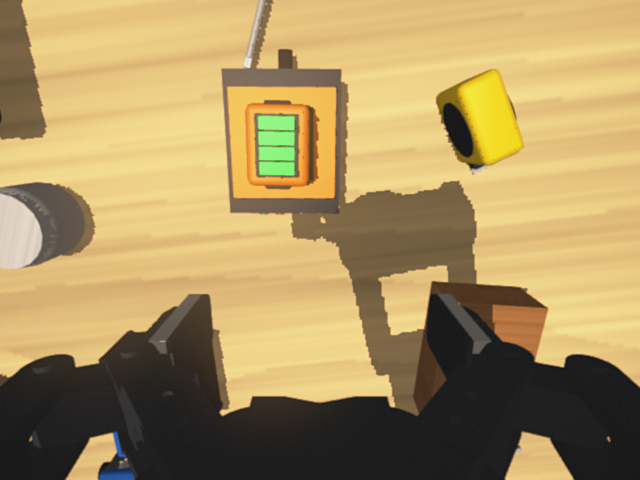

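The wrist picture shows the orange charged pack at about (278,145), square to the image, so a yaw of -7° is right. I'll fix the thresholds and measure it.

```bash
sed -i 's/(50,150,100)/(50,90,100)/; s/(9,190,110),(20/(8,150,110),(22/' h.py; python3 look.py w3; python3 - <<'E'
import cv2;im=cv2.cvtColor(cv2.imread("pics/w3.png"),cv2.COLOR_BGR2HSV)
for u,v in((277,145),(277,178),(240,140),(252,140),(280,194)):print(u,v,im[v,u])
E
python3 wp.py
```

```text
green [274. 145.] [0.6715 0.1529 0.088 ] ((670.966552734375, 153.07371520996094), (24.791790008544922, 39.29463577270508), 82.04391479492188)
orange [280.507  141.0374] ((671.3438720703125, 152.4005126953125), (83.2364730834961, 84.57064056396484), 83.1808853149414)
277 145 [ 49 138 157]
277 178 [ 18 185 247]
240 140 [ 21 161 244]
252 140 [ 15 161 201]
280 194 [ 19 172 244]
now [0.6053 0.1288 0.2008] yaw -6.94 t 2.3 q [ 0.09  0.06  1.66 -0.    1.43  1.78]
```

```bash
sed -i 's/(50,90,100)/(40,90,100)/' h.py; python3 wp.py ".6715 .152 .058 -7" ".6715 .152 .2 -7" ".444 -.007 .2 -11" ".444 -.007 .1 -11"
```

```text
now [0.6053 0.1288 0.2008] yaw -6.94 t 2.3 q [ 0.09  0.06  1.66 -0.    1.43  1.78]
.6715 .152 .058 -7 -> [ 63. -31. 143.] [0.  0.1 0.1]
.6715 .152 .2 -7 -> [   0.    0. -142.] [ 0. -0. -0.]
.444 -.007 .2 -11 -> [-206.  186.   -0.] [ 0. -0.  4.]
.444 -.007 .1 -11 -> [ -0.  -0. 100.] [ 0. -0. -0.]
```

```bash
python3 -m handwheel '[{"x":30,"y":-15,"z":10,"ax":0,"ay":0,"az":0},{"x":63,"y":-31,"z":30,"ax":0,"ay":0,"az":0},{"x":63,"y":-31,"z":60,"ax":0,"ay":0,"az":0},{"x":63,"y":-31,"z":90,"ax":0,"ay":0,"az":0},{"x":63,"y":-31,"z":115,"ax":0,"ay":0,"az":0},{"x":63,"y":-31,"z":133,"ax":0,"ay":0,"az":0},{"x":63,"y":-31,"z":143,"ax":0,"ay":0,"az":0},{"x":63,"y":-31,"z":143,"ax":0,"ay":0,"az":0}]'; python3 wp.py ".6715 .152 .058 -7"
```

```text
clock: 3.3
position: [0.6717, 0.1516, 0.058]
tool_rot: [0.0, 0.998, -0.061, -0.0]
wrist_force: [-0.3, 0.1, 0.2]
opening: 0.0853
grip_force: 0.0
now [0.6717 0.1516 0.058 ] yaw -7.01 t 3.3 q [ 0.11  0.35  1.58 -0.    1.22  1.81]
.6715 .152 .058 -7 -> [-0. -0. -0.] [ 0.  0. -0.]
```

Excellent accuracy. Close, then lift straight up.

```bash
python3 -m handwheel '[{"x":0,"y":0,"z":0,"ax":0,"ay":0,"az":0},{"x":0,"y":0,"z":0,"ax":0,"ay":0,"az":0},{"x":0,"y":0,"z":0,"ax":0,"ay":0,"az":0},{"x":0,"y":0,"z":0,"ax":0,"ay":0,"az":0},{"x":0,"y":0,"z":0,"ax":0,"ay":0,"az":0},{"x":0,"y":0,"z":0,"ax":0,"ay":0,"az":0},{"x":0,"y":0,"z":0,"ax":0,"ay":0,"az":0},{"x":0,"y":0,"z":0,"ax":0,"ay":0,"az":0}]' 0 60; python3 -m handwheel '[{"x":0,"y":0,"z":-10,"ax":0,"ay":0,"az":0},{"x":0,"y":0,"z":-30,"ax":0,"ay":0,"az":0},{"x":0,"y":0,"z":-55,"ax":0,"ay":0,"az":0},{"x":0,"y":0,"z":-80,"ax":0,"ay":0,"az":0},{"x":0,"y":0,"z":-105,"ax":0,"ay":0,"az":0},{"x":0,"y":0,"z":-130,"ax":0,"ay":0,"az":0},{"x":0,"y":0,"z":-142,"ax":0,"ay":0,"az":0},{"x":0,"y":0,"z":-142,"ax":0,"ay":0,"az":0}]'; python3 wp.py ".444 -.007 .2 -11" ".444 -.007 .1 -11"
```

```text
clock: 4.3
position: [0.6729, 0.1523, 0.0597]
tool_rot: [-0.0, 0.998, -0.061, 0.001]
wrist_force: [0.5, 0.5, 5.4]
opening: 0.0428
grip_force: 62.6
clock: 5.3
position: [0.6724, 0.1521, 0.2018]
tool_rot: [-0.0, 0.998, -0.061, 0.001]
wrist_force: [-0.5, 0.3, -2.3]
opening: 0.0432
grip_force: 61.8
now [0.6724 0.1521 0.2018] yaw -6.98 t 5.3 q [0.11 0.22 1.48 0.   1.44 1.81]
.444 -.007 .2 -11 -> [-207.  186.    1.] [-0.  -0.1  4. ]
.444 -.007 .1 -11 -> [ -0.  -0. 100.] [-0. -0.  0.]
```

```bash
python3 -m handwheel '[{"x":-20,"y":15,"z":0,"ax":0,"ay":0,"az":1},{"x":-65,"y":45,"z":0,"ax":0,"ay":0,"az":2},{"x":-115,"y":80,"z":0,"ax":0,"ay":0,"az":4},{"x":-165,"y":115,"z":0,"ax":0,"ay":0,"az":4},{"x":-210,"y":145,"z":0,"ax":0,"ay":0,"az":4},{"x":-245,"y":168,"z":0,"ax":0,"ay":0,"az":4},{"x":-265,"y":181,"z":0,"ax":0,"ay":0,"az":4},{"x":-265,"y":181,"z":0,"ax":0,"ay":0,"az":4}]'; python3 look.py w4; python3 wp.py ".444 -.007 .2 -11" ".444 -.007 .1 -11"
```

```text
clock: 6.3
position: [0.3856, 0.0043, 0.199]
tool_rot: [-0.0, 0.995, -0.097, -0.0]
wrist_force: [1.0, 0.9, -3.0]
opening: 0.0431
grip_force: 62.0
green [320. 336.] [0.3043 0.0198 0.088 ] ((302.03961181640625, 20.247018814086914), (54.22162628173828, 87.93820190429688), 78.48509979248047)
orange [317.5443 314.8047] ((294.03082275390625, 22.045162200927734), (107.46160888671875, 151.7699737548828), 78.7816162109375)
orange [610.0978 144.4743] ((394.28271484375, -221.78793334960938), (87.4535903930664, 65.12308502197266), 2.1023035049438477)
orange [312.3328 149.3194] ((443.8946533203125, -5.345432281494141), (89.5384292602539, 138.66543579101562), 79.31593322753906)
now [0.3864 0.0046 0.1994] yaw -11.03 t 6.35 q [-0.18 -0.56  2.17  0.    1.53  1.58]
.444 -.007 .2 -11 -> [59.  0. -1.] [-0.  0. -0.]
.444 -.007 .1 -11 -> [ -0.   0. 100.] [-0.  0. -0.]
```

View pics/w4.png

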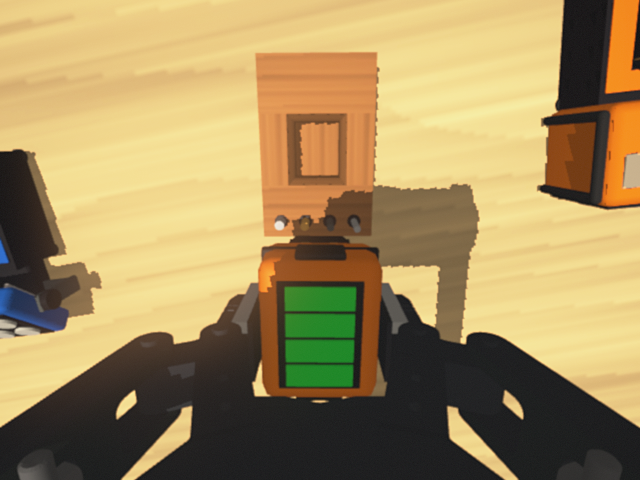

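The picture shows the block square-on with its pocket at (318,149), and the pack held centrally at (320,336).

```bash
python3 - <<'E'
from h import *; from rig import camera_params
p=camera_params("wrist"); print("pocket",plane(p,[(317.5,149)],.05),"held pack gauge",plane(p,[(320,336)],.229))
E
python3 wp.py ".444 -.006 .1 -11"  ".444 -.006 .058 -11"
```

```text
pocket [[ 0.44518188 -0.00555286  0.05      ]] held pack gauge [[0.38545371 0.00426709 0.229     ]]
now [0.3864 0.0046 0.1994] yaw -11.03 t 6.35 q [-0.18 -0.56  2.17  0.    1.53  1.58]
.444 -.006 .1 -11 -> [59. -1. 99.] [-0.  0. -0.]
.444 -.006 .058 -11 -> [-0.  0. 42.] [-0.  0. -0.]
```

```bash
python3 -m handwheel '[{"x":20,"y":0,"z":0,"ax":0,"ay":0,"az":0},{"x":50,"y":-1,"z":5,"ax":0,"ay":0,"az":0},{"x":60,"y":-1,"z":20,"ax":0,"ay":0,"az":0},{"x":60,"y":-1,"z":40,"ax":0,"ay":0,"az":0},{"x":60,"y":-1,"z":60,"ax":0,"ay":0,"az":0},{"x":60,"y":-1,"z":80,"ax":0,"ay":0,"az":0},{"x":60,"y":-1,"z":97,"ax":0,"ay":0,"az":0},{"x":60,"y":-1,"z":97,"ax":0,"ay":0,"az":0}]'; python3 wp.py ".444 -.006 .058 -11"; python3 -m handwheel '[{"x":0,"y":0,"z":5,"ax":0,"ay":0,"az":0},{"x":0,"y":0,"z":12,"ax":0,"ay":0,"az":0},{"x":0,"y":0,"z":19,"ax":0,"ay":0,"az":0},{"x":0,"y":0,"z":26,"ax":0,"ay":0,"az":0},{"x":0,"y":0,"z":32,"ax":0,"ay":0,"az":0},{"x":0,"y":0,"z":38,"ax":0,"ay":0,"az":0},{"x":0,"y":0,"z":42,"ax":0,"ay":0,"az":0},{"x":0,"y":0,"z":42,"ax":0,"ay":0,"az":0}]'; python3 wp.py ".444 -.006 .058 -11"
```

```text
clock: 7.35
position: [0.445, -0.0053, 0.1012]
tool_rot: [-0.0, 0.995, -0.095, -0.002]
wrist_force: [-0.1, 0.3, -1.9]
opening: 0.0427
grip_force: 62.0
now [ 0.445  -0.0053  0.1012] yaw -10.95 t 7.35 q [-0.18 -0.28  2.14  0.    1.28  1.58]
.444 -.006 .058 -11 -> [-1.  1. 43.] [-0.   0.3  0. ]
clock: 8.35
position: [0.4457, -0.0058, 0.0609]
tool_rot: [-0.0, 0.995, -0.096, -0.0]
wrist_force: [-0.7, -0.6, -1.4]
opening: 0.0432
grip_force: 62.0
now [ 0.4457 -0.0058  0.0609] yaw -10.98 t 8.35 q [-0.18 -0.22  2.17 -0.    1.19  1.58]
.444 -.006 .058 -11 -> [-2.  0.  3.] [0. 0. 0.]
```

```bash
python3 -m handwheel '[{"x":0,"y":0,"z":1,"ax":0,"ay":0,"az":0},{"x":0,"y":0,"z":2,"ax":0,"ay":0,"az":0},{"x":0,"y":0,"z":3,"ax":0,"ay":0,"az":0},{"x":0,"y":0,"z":3,"ax":0,"ay":0,"az":0},{"x":0,"y":0,"z":3,"ax":0,"ay":0,"az":0},{"x":0,"y":0,"z":3,"ax":0,"ay":0,"az":0},{"x":0,"y":0,"z":3,"ax":0,"ay":0,"az":0},{"x":0,"y":0,"z":3,"ax":0,"ay":0,"az":0}]'; python3 -m handwheel '[{"x":0,"y":0,"z":0,"ax":0,"ay":0,"az":0},{"x":0,"y":0,"z":0,"ax":0,"ay":0,"az":0},{"x":0,"y":0,"z":0,"ax":0,"ay":0,"az":0},{"x":0,"y":0,"z":0,"ax":0,"ay":0,"az":0},{"x":0,"y":0,"z":-20,"ax":0,"ay":0,"az":0},{"x":0,"y":0,"z":-60,"ax":0,"ay":0,"az":0},{"x":0,"y":0,"z":-110,"ax":0,"ay":0,"az":0},{"x":0,"y":0,"z":-140,"ax":0,"ay":0,"az":0}]' 100; python3 wp.py ".416 -.268 .2 -5" ".482 -.2735 .058 -5"
```

```text
clock: 9.35
position: [0.4465, -0.0059, 0.0596]
tool_rot: [0.0, 0.995, -0.096, 0.0]
wrist_force: [-2.9, 1.9, 5.8]
opening: 0.0431
grip_force: 63.1
clock: 10.35
position: [0.4469, -0.006, 0.2012]
tool_rot: [0.0, 0.995, -0.096, 0.002]
wrist_force: [0.4, -0.0, 0.6]
opening: 0.0853
grip_force: 0.0
now [ 0.4469 -0.006   0.2012] yaw -10.98 t 10.35 q [-0.18 -0.38  2.05 -0.    1.47  1.58]
.416 -.268 .2 -5 -> [ 20. 263.   1.] [ 0.  -0.2 -6. ]
.482 -.2735 .058 -5 -> [ 66.  -0. 142.] [ 0. -0.  0.]
```

Seated. Go to the viewpoint before the radio.

```bash
python3 -m handwheel '[{"x":2,"y":20,"z":0,"ax":0,"ay":0,"az":-1},{"x":5,"y":65,"z":0,"ax":0,"ay":0,"az":-2},{"x":9,"y":115,"z":0,"ax":0,"ay":0,"az":-4},{"x":13,"y":165,"z":0,"ax":0,"ay":0,"az":-5},{"x":17,"y":210,"z":0,"ax":0,"ay":0,"az":-6},{"x":20,"y":245,"z":0,"ax":0,"ay":0,"az":-6},{"x":20,"y":263,"z":0,"ax":0,"ay":0,"az":-6},{"x":20,"y":263,"z":0,"ax":0,"ay":0,"az":-6}]'; python3 look.py w5; python3 wp.py ".482 -.2735 .058 -5"
```

```text
clock: 11.35
position: [0.4154, -0.2682, 0.1981]
tool_rot: [-0.0, 0.999, -0.044, -0.0]
wrist_force: [0.1, 0.4, -0.2]
opening: 0.0856
grip_force: 0.0
red [316. 139.] [ 0.482  -0.2716  0.088 ] ((481.5191650390625, -271.2314147949219), (24.02549934387207, 38.564090728759766), 85.5589370727539)
orange [319.6667 252.6958] ((390.72100830078125, -263.0611572265625), (118.29998779296875, 90.18373107910156), 85.06243133544922)
orange [ 29.6655 228.8361] ((440.522216796875, -23.978370666503906), (52.71004104614258, 139.68063354492188), 79.27529907226562)
orange [316.3039 137.3782] ((481.1986083984375, -271.42572021484375), (83.13665008544922, 84.96717071533203), 85.06260681152344)
now [ 0.4155 -0.2674  0.1981] yaw -5.0 t 11.4 q [-0.72 -0.25  1.95  0.    1.44  0.94]
.482 -.2735 .058 -5 -> [ 67.   0. 140.] [-0.1  0.   0. ]
```

View pics/w5.png

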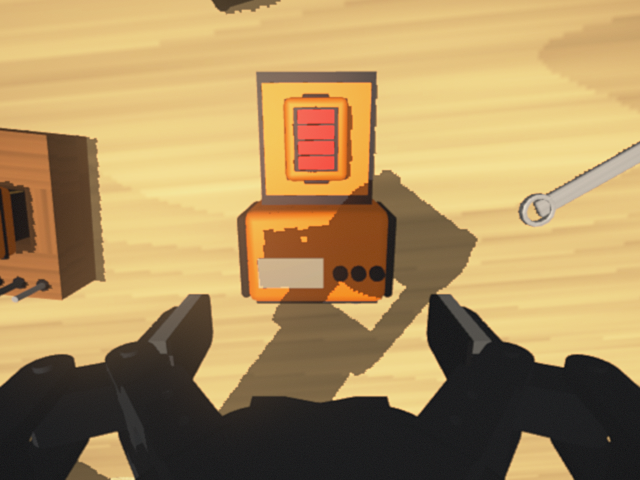

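The picture shows the radio with its red-gauge pack at (316,139), square-on. The deck centre is (0.481,-0.271), which agrees with the top view to about 2 mm.

```bash
python3 -m handwheel '[{"x":30,"y":-1,"z":0,"ax":0,"ay":0,"az":0},{"x":60,"y":-1,"z":15,"ax":0,"ay":0,"az":0},{"x":66,"y":-1,"z":45,"ax":0,"ay":0,"az":0},{"x":66,"y":-1,"z":80,"ax":0,"ay":0,"az":0},{"x":66,"y":-1,"z":110,"ax":0,"ay":0,"az":0},{"x":66,"y":-1,"z":130,"ax":0,"ay":0,"az":0},{"x":66,"y":-1,"z":140,"ax":0,"ay":0,"az":0},{"x":66,"y":-1,"z":140,"ax":0,"ay":0,"az":0}]'; python3 -m handwheel '[{"x":0,"y":0,"z":0,"ax":0,"ay":0,"az":0},{"x":0,"y":0,"z":0,"ax":0,"ay":0,"az":0},{"x":0,"y":0,"z":0,"ax":0,"ay":0,"az":0},{"x":0,"y":0,"z":0,"ax":0,"ay":0,"az":0},{"x":0,"y":0,"z":0,"ax":0,"ay":0,"az":0},{"x":0,"y":0,"z":0,"ax":0,"ay":0,"az":0},{"x":0,"y":0,"z":0,"ax":0,"ay":0,"az":0},{"x":0,"y":0,"z":0,"ax":0,"ay":0,"az":0}]' 0 60; python3 -m handwheel '[{"x":0,"y":0,"z":-10,"ax":0,"ay":0,"az":0},{"x":0,"y":0,"z":-30,"ax":0,"ay":0,"az":0},{"x":0,"y":0,"z":-55,"ax":0,"ay":0,"az":0},{"x":0,"y":0,"z":-80,"ax":0,"ay":0,"az":0},{"x":0,"y":0,"z":-105,"ax":0,"ay":0,"az":0},{"x":0,"y":0,"z":-130,"ax":0,"ay":0,"az":0},{"x":0,"y":0,"z":-142,"ax":0,"ay":0,"az":0},{"x":0,"y":0,"z":-142,"ax":0,"ay":0,"az":0}]'; python3 wp.py ".6718 .152 .2 -7" ".6718 .152 .1 -7"
```

```text
clock: 12.4
position: [0.4815, -0.2722, 0.0582]
tool_rot: [-0.0, 0.999, -0.043, -0.0]
wrist_force: [-0.5, -0.8, -0.0]
opening: 0.0856
grip_force: 0.0
clock: 13.4
position: [0.4822, -0.273, 0.0596]
tool_rot: [0.0, 0.999, -0.043, 0.001]
wrist_force: [-1.1, 2.2, 5.3]
opening: 0.0433
grip_force: 61.5
clock: 14.4
position: [0.4818, -0.2729, 0.2017]
tool_rot: [0.001, 0.999, -0.043, 0.001]
wrist_force: [0.4, 0.8, -1.9]
opening: 0.0431
grip_force: 61.1
now [ 0.4818 -0.2729  0.2017] yaw -4.98 t 14.4 q [-0.65 -0.1   1.81 -0.    1.43  1.01]
.6718 .152 .2 -7 -> [ 152. -440.    1.] [ 0.1 -0.1  2. ]
.6718 .152 .1 -7 -> [  0.   0. 100.] [-0. -0.  0.]
```

```bash
python3 -m handwheel '[{"x":6,"y":-18,"z":0,"ax":0,"ay":0,"az":0},{"x":22,"y":-62,"z":0,"ax":0,"ay":0,"az":0},{"x":41,"y":-118,"z":0,"ax":0,"ay":0,"az":1},{"x":60,"y":-174,"z":0,"ax":0,"ay":0,"az":2},{"x":79,"y":-230,"z":0,"ax":0,"ay":0,"az":2},{"x":98,"y":-286,"z":0,"ax":0,"ay":0,"az":2},{"x":117,"y":-340,"z":0,"ax":0,"ay":0,"az":2},{"x":130,"y":-376,"z":0,"ax":0,"ay":0,"az":2}]'; python3 -m handwheel '[{"x":13,"y":-35,"z":0,"ax":0,"ay":0,"az":0},{"x":22,"y":-55,"z":0,"ax":0,"ay":0,"az":0},{"x":25,"y":-63,"z":0,"ax":0,"ay":0,"az":0},{"x":25,"y":-63,"z":10,"ax":0,"ay":0,"az":0},{"x":25,"y":-63,"z":30,"ax":0,"ay":0,"az":0},{"x":25,"y":-63,"z":50,"ax":0,"ay":0,"az":0},{"x":25,"y":-63,"z":70,"ax":0,"ay":0,"az":0},{"x":25,"y":-63,"z":80,"ax":0,"ay":0,"az":0}]'; python3 wp.py ".6718 .152 .06 -7"
```

```text
clock: 15.4
position: [0.643, 0.0944, 0.1983]
tool_rot: [-0.0, 0.998, -0.06, -0.002]
wrist_force: [1.2, -0.6, -3.4]
opening: 0.0432
grip_force: 61.3
clock: 16.4
position: [0.6747, 0.1497, 0.1174]
tool_rot: [0.0, 0.998, -0.061, -0.002]
wrist_force: [-0.0, -0.3, -2.3]
opening: 0.0424
grip_force: 61.4
now [0.6747 0.1497 0.1174] yaw -7.01 t 16.4 q [ 0.11  0.29  1.54 -0.    1.31  1.8 ]
.6718 .152 .06 -7 -> [-3. -2. 57.] [ 0.   0.2 -0. ]
```

```bash
python3 -m handwheel '[{"x":-2,"y":-2,"z":4,"ax":0,"ay":0,"az":0},{"x":-3,"y":-2,"z":12,"ax":0,"ay":0,"az":0},{"x":-3,"y":-2,"z":22,"ax":0,"ay":0,"az":0},{"x":-3,"y":-2,"z":32,"ax":0,"ay":0,"az":0},{"x":-3,"y":-2,"z":42,"ax":0,"ay":0,"az":0},{"x":-3,"y":-2,"z":51,"ax":0,"ay":0,"az":0},{"x":-3,"y":-2,"z":57,"ax":0,"ay":0,"az":0},{"x":-3,"y":-2,"z":59,"ax":0,"ay":0,"az":0}]'; python3 wp.py ".6718 .152 .0595 -7"
```

```text
clock: 17.4
position: [0.673, 0.1525, 0.0606]
tool_rot: [0.0, 0.998, -0.061, -0.0]
wrist_force: [-0.7, -0.6, -2.0]
opening: 0.0428
grip_force: 61.4
now [0.673  0.1525 0.0606] yaw -6.98 t 17.4 q [ 0.12  0.35  1.57 -0.    1.22  1.81]
.6718 .152 .0595 -7 -> [-1.  1.  1.] [0. 0. 0.]
```

Press 2–3 mm to the floor, release and rise.

```bash
python3 -m handwheel '[{"x":0,"y":0,"z":1,"ax":0,"ay":0,"az":0},{"x":0,"y":0,"z":2,"ax":0,"ay":0,"az":0},{"x":0,"y":0,"z":3,"ax":0,"ay":0,"az":0},{"x":0,"y":0,"z":3,"ax":0,"ay":0,"az":0},{"x":0,"y":0,"z":3,"ax":0,"ay":0,"az":0},{"x":0,"y":0,"z":3,"ax":0,"ay":0,"az":0},{"x":0,"y":0,"z":3,"ax":0,"ay":0,"az":0},{"x":0,"y":0,"z":3,"ax":0,"ay":0,"az":0}]'; python3 -m handwheel '[{"x":0,"y":0,"z":0,"ax":0,"ay":0,"az":0},{"x":0,"y":0,"z":0,"ax":0,"ay":0,"az":0},{"x":0,"y":0,"z":0,"ax":0,"ay":0,"az":0},{"x":0,"y":0,"z":0,"ax":0,"ay":0,"az":0},{"x":0,"y":0,"z":-20,"ax":0,"ay":0,"az":0},{"x":0,"y":0,"z":-60,"ax":0,"ay":0,"az":0},{"x":0,"y":0,"z":-110,"ax":0,"ay":0,"az":0},{"x":0,"y":0,"z":-140,"ax":0,"ay":0,"az":0}]' 100; python3 wp.py ".444 -.006 .2 -11" ".444 -.006 .058 -11"
```

```text
clock: 18.4
position: [0.6738, 0.1526, 0.0596]
tool_rot: [-0.0, 0.998, -0.061, 0.001]
wrist_force: [-2.1, -1.0, 5.0]
opening: 0.0434
grip_force: 62.3
clock: 19.4
position: [0.6748, 0.1527, 0.2039]
tool_rot: [-0.001, 0.998, -0.061, 0.003]
wrist_force: [0.8, -0.1, -0.9]
opening: 0.0855
grip_force: 0.0
now [0.6748 0.1527 0.2039] yaw -6.98 t 19.4 q [0.12 0.22 1.48 0.   1.44 1.81]
.444 -.006 .2 -11 -> [-210.  186.    2.] [-0.1 -0.3  4. ]
.444 -.006 .058 -11 -> [  0.  -0. 142.] [ 0. -0.  0.]
```

```bash
python3 -m handwheel '[{"x":-20,"y":18,"z":0,"ax":0,"ay":0,"az":1},{"x":-62,"y":55,"z":0,"ax":0,"ay":0,"az":2},{"x":-104,"y":93,"z":0,"ax":0,"ay":0,"az":3},{"x":-144,"y":128,"z":0,"ax":0,"ay":0,"az":4},{"x":-177,"y":158,"z":0,"ax":0,"ay":0,"az":4},{"x":-200,"y":179,"z":0,"ax":0,"ay":0,"az":4},{"x":-209,"y":186,"z":0,"ax":0,"ay":0,"az":4},{"x":-209,"y":186,"z":0,"ax":0,"ay":0,"az":4}]'; python3 wp.py ".4455 -.006 .058 -11"
```

```text
clock: 20.4
position: [0.4436, -0.0068, 0.1994]
tool_rot: [-0.0, 0.995, -0.096, 0.001]
wrist_force: [0.3, -0.1, -0.2]
opening: 0.0855
grip_force: 0.0
now [ 0.4436 -0.0068  0.1994] yaw -11.02 t 20.4 q [-0.18 -0.39  2.05  0.    1.47  1.58]
.4455 -.006 .058 -11 -> [  1.  -1. 141.] [-0.  -0.1 -0. ]
```

```bash
python3 -m handwheel '[{"x":1,"y":-1,"z":15,"ax":0,"ay":0,"az":0},{"x":1,"y":-1,"z":40,"ax":0,"ay":0,"az":0},{"x":1,"y":-1,"z":70,"ax":0,"ay":0,"az":0},{"x":1,"y":-1,"z":95,"ax":0,"ay":0,"az":0},{"x":1,"y":-1,"z":118,"ax":0,"ay":0,"az":0},{"x":1,"y":-1,"z":134,"ax":0,"ay":0,"az":0},{"x":1,"y":-1,"z":141,"ax":0,"ay":0,"az":0},{"x":1,"y":-1,"z":141,"ax":0,"ay":0,"az":0}]'; python3 -m handwheel '[{"x":0,"y":0,"z":0,"ax":0,"ay":0,"az":0},{"x":0,"y":0,"z":0,"ax":0,"ay":0,"az":0},{"x":0,"y":0,"z":0,"ax":0,"ay":0,"az":0},{"x":0,"y":0,"z":0,"ax":0,"ay":0,"az":0},{"x":0,"y":0,"z":0,"ax":0,"ay":0,"az":0},{"x":0,"y":0,"z":0,"ax":0,"ay":0,"az":0},{"x":0,"y":0,"z":0,"ax":0,"ay":0,"az":0},{"x":0,"y":0,"z":0,"ax":0,"ay":0,"az":0}]' 0 60; python3 -m handwheel '[{"x":0,"y":0,"z":-10,"ax":0,"ay":0,"az":0},{"x":0,"y":0,"z":-30,"ax":0,"ay":0,"az":0},{"x":0,"y":0,"z":-55,"ax":0,"ay":0,"az":0},{"x":0,"y":0,"z":-80,"ax":0,"ay":0,"az":0},{"x":0,"y":0,"z":-105,"ax":0,"ay":0,"az":0},{"x":0,"y":0,"z":-130,"ax":0,"ay":0,"az":0},{"x":0,"y":0,"z":-142,"ax":0,"ay":0,"az":0},{"x":0,"y":0,"z":-142,"ax":0,"ay":0,"az":0}]'; python3 wp.py ".4815 -.272 .2 -5" ".4815 -.272 .1 -5"
```

```text
clock: 21.4
position: [0.4444, -0.0057, 0.057]
tool_rot: [-0.0, 0.995, -0.096, -0.0]
wrist_force: [-0.4, 0.2, 0.9]
opening: 0.0853
grip_force: 0.0
clock: 22.4
position: [0.4453, -0.006, 0.0583]
tool_rot: [0.0, 0.995, -0.096, 0.001]
wrist_force: [-0.6, 0.8, 5.2]
opening: 0.0429
grip_force: 61.9
clock: 23.4
position: [0.4445, -0.0059, 0.1996]
tool_rot: [0.0, 0.995, -0.096, 0.0]
wrist_force: [-0.3, -0.4, -3.0]
opening: 0.0432
grip_force: 61.2
now [ 0.4445 -0.0059  0.1996] yaw -10.98 t 23.4 q [-0.18 -0.38  2.05 -0.    1.47  1.58]
.4815 -.272 .2 -5 -> [ 87. 254.  -0.] [ 0. -0. -6.]
.4815 -.272 .1 -5 -> [ -0.   0. 100.] [ 0. -0.  0.]
```

```bash
python3 -m handwheel '[{"x":7,"y":20,"z":0,"ax":0,"ay":0,"az":-1},{"x":22,"y":65,"z":0,"ax":0,"ay":0,"az":-2},{"x":40,"y":115,"z":0,"ax":0,"ay":0,"az":-4},{"x":57,"y":165,"z":0,"ax":0,"ay":0,"az":-5},{"x":72,"y":208,"z":0,"ax":0,"ay":0,"az":-6},{"x":82,"y":239,"z":0,"ax":0,"ay":0,"az":-6},{"x":87,"y":254,"z":0,"ax":0,"ay":0,"az":-6},{"x":87,"y":254,"z":0,"ax":0,"ay":0,"az":-6}]'; python3 -m handwheel '[{"x":0,"y":0,"z":0,"ax":0,"ay":0,"az":0},{"x":0,"y":0,"z":5,"ax":0,"ay":0,"az":0},{"x":0,"y":0,"z":20,"ax":0,"ay":0,"az":0},{"x":0,"y":0,"z":40,"ax":0,"ay":0,"az":0},{"x":0,"y":0,"z":60,"ax":0,"ay":0,"az":0},{"x":0,"y":0,"z":75,"ax":0,"ay":0,"az":0},{"x":0,"y":0,"z":80,"ax":0,"ay":0,"az":0},{"x":0,"y":0,"z":80,"ax":0,"ay":0,"az":0}]'; python3 wp.py ".4815 -.272 .058 -5"
```

```text
clock: 24.4
position: [0.4809, -0.2717, 0.1981]
tool_rot: [-0.001, 0.999, -0.044, -0.001]
wrist_force: [-0.1, 0.5, -2.2]
opening: 0.0428
grip_force: 61.8
clock: 25.4
position: [0.4814, -0.2718, 0.119]
tool_rot: [-0.0, 0.999, -0.043, -0.0]
wrist_force: [-0.4, -0.0, -2.3]
opening: 0.0431
grip_force: 61.8
now [ 0.4814 -0.2718  0.119 ] yaw -4.99 t 25.4 q [-0.65 -0.02  1.88  0.    1.28  1.01]
.4815 -.272 .058 -5 -> [ 0.  0. 61.] [-0.  0.  0.]
```

```bash
python3 -m handwheel '[{"x":0,"y":0,"z":5,"ax":0,"ay":0,"az":0},{"x":0,"y":0,"z":14,"ax":0,"ay":0,"az":0},{"x":0,"y":0,"z":24,"ax":0,"ay":0,"az":0},{"x":0,"y":0,"z":34,"ax":0,"ay":0,"az":0},{"x":0,"y":0,"z":44,"ax":0,"ay":0,"az":0},{"x":0,"y":0,"z":53,"ax":0,"ay":0,"az":0},{"x":0,"y":0,"z":58,"ax":0,"ay":0,"az":0},{"x":0,"y":0,"z":60,"ax":0,"ay":0,"az":0}]'; python3 -m handwheel '[{"x":0,"y":0,"z":1,"ax":0,"ay":0,"az":0},{"x":0,"y":0,"z":2,"ax":0,"ay":0,"az":0},{"x":0,"y":0,"z":2,"ax":0,"ay":0,"az":0},{"x":0,"y":0,"z":2,"ax":0,"ay":0,"az":0},{"x":0,"y":0,"z":2,"ax":0,"ay":0,"az":0},{"x":0,"y":0,"z":2,"ax":0,"ay":0,"az":0},{"x":0,"y":0,"z":2,"ax":0,"ay":0,"az":0},{"x":0,"y":0,"z":2,"ax":0,"ay":0,"az":0}]'; python3 wp.py
```

```text
clock: 26.4
position: [0.4813, -0.2717, 0.0589]
tool_rot: [-0.0, 0.999, -0.043, -0.0]
wrist_force: [0.2, 1.5, -2.8]
opening: 0.0429
grip_force: 61.8
clock: 27.4
position: [0.4818, -0.272, 0.0584]
tool_rot: [0.0, 0.999, -0.043, 0.0]
wrist_force: [-3.5, 2.9, 5.9]
opening: 0.0429
grip_force: 62.5
now [ 0.4818 -0.272   0.0584] yaw -4.98 t 27.4 q [-0.65  0.06  1.92  0.    1.17  1.01]
```

```bash
python3 -m handwheel '[{"x":0,"y":0,"z":0,"ax":0,"ay":0,"az":0},{"x":0,"y":0,"z":0,"ax":0,"ay":0,"az":0},{"x":0,"y":0,"z":0,"ax":0,"ay":0,"az":0},{"x":0,"y":0,"z":0,"ax":0,"ay":0,"az":0},{"x":0,"y":0,"z":-20,"ax":0,"ay":0,"az":0},{"x":0,"y":0,"z":-60,"ax":0,"ay":0,"az":0},{"x":0,"y":0,"z":-110,"ax":0,"ay":0,"az":0},{"x":0,"y":0,"z":-142,"ax":0,"ay":0,"az":0}]' 100; python3 wp.py ".591 -.2457 .2 9.3"
```

```text
clock: 28.4
position: [0.4824, -0.2725, 0.2042]
tool_rot: [0.002, 0.999, -0.043, 0.002]
wrist_force: [0.1, -0.1, -0.7]
opening: 0.0852
grip_force: 0.0
now [ 0.4824 -0.2725  0.2042] yaw -4.98 t 28.4 q [-0.65 -0.1   1.81 -0.    1.43  1.01]
.591 -.2457 .2 9.3 -> [106. -36.   5.] [  0.2  -0.2 -14.3]
```

```bash
python3 -m handwheel '[{"x":15,"y":-5,"z":0,"ax":0,"ay":0,"az":-2},{"x":40,"y":-14,"z":0,"ax":0,"ay":0,"az":-5},{"x":65,"y":-22,"z":0,"ax":0,"ay":0,"az":-9},{"x":90,"y":-30,"z":0,"ax":0,"ay":0,"az":-12},{"x":103,"y":-35,"z":0,"ax":0,"ay":0,"az":-14},{"x":106,"y":-36,"z":0,"ax":0,"ay":0,"az":-14.3},{"x":106,"y":-36,"z":0,"ax":0,"ay":0,"az":-14.3},{"x":106,"y":-36,"z":0,"ax":0,"ay":0,"az":-14.3}]'; python3 look.py w6; python3 wp.py ".656 -.235 .058 9.3"
```

```text
clock: 29.4
position: [0.5896, -0.2454, 0.1993]
tool_rot: [-0.0, 0.997, 0.081, -0.0]
wrist_force: [0.3, -0.6, 0.2]
opening: 0.0853
grip_force: 0.0
green [330. 367.] [ 0.4816 -0.2721  0.088 ] ((481.0707092285156, -271.9828186035156), (25.710636138916016, 39.79499053955078), 84.88257598876953)
green [318. 138.] [ 0.6564 -0.2336  0.088 ] ((655.8930053710938, -233.73265075683594), (39.971580505371094, 25.303932189941406), 7.538790702819824)
red [551. 200.] [ 0.6408 -0.404   0.088 ] ((640.7809448242188, -403.7655334472656), (31.758663177490234, 22.850528717041016), 80.27098846435547)
orange [311.7541 354.813 ] ((467.0621337890625, -264.6744689941406), (95.72016143798828, 114.69680786132812), 85.00395202636719)
orange [ 36.9481 320.85  ] ((450.0687255859375, -17.778301239013672), (81.81029510498047, 134.18287658691406), 86.25163269042969)
blue [341.2255 143.1078] ((656.9970703125, -246.25808715820312), (82.95103454589844, 58.25135803222656), 9.39375114440918)
now [ 0.5896 -0.2454  0.1994] yaw 9.28 t 29.45 q [-0.51  0.11  1.61 -0.    1.43  0.9 ]
.656 -.235 .058 9.3 -> [ 67.   0. 141.] [ 0.  0. -0.]
```

View pics/w6.png

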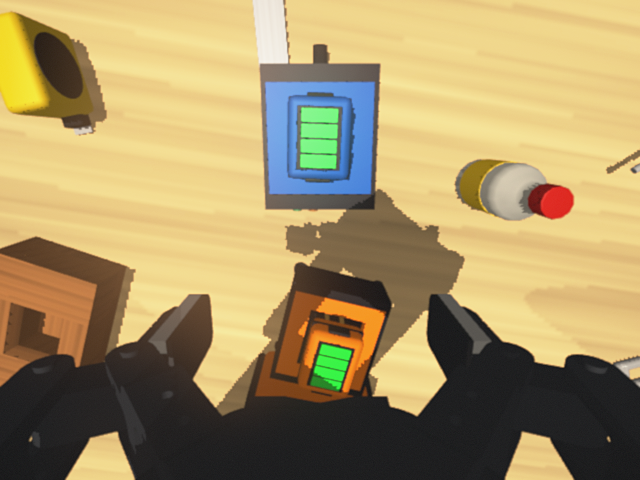

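The picture shows the blue charged pack at (318,138), square-on, the orange charged pack seated in the radio, and the bottle standing well clear. Pick it.

```bash
python3 -m handwheel '[{"x":30,"y":-1,"z":0,"ax":0,"ay":0,"az":0},{"x":60,"y":-1,"z":15,"ax":0,"ay":0,"az":0},{"x":67,"y":-1,"z":45,"ax":0,"ay":0,"az":0},{"x":67,"y":-1,"z":80,"ax":0,"ay":0,"az":0},{"x":67,"y":-1,"z":110,"ax":0,"ay":0,"az":0},{"x":67,"y":-1,"z":131,"ax":0,"ay":0,"az":0},{"x":67,"y":-1,"z":141,"ax":0,"ay":0,"az":0},{"x":67,"y":-1,"z":141,"ax":0,"ay":0,"az":0}]'; python3 -m handwheel '[{"x":0,"y":0,"z":0,"ax":0,"ay":0,"az":0},{"x":0,"y":0,"z":0,"ax":0,"ay":0,"az":0},{"x":0,"y":0,"z":0,"ax":0,"ay":0,"az":0},{"x":0,"y":0,"z":0,"ax":0,"ay":0,"az":0},{"x":0,"y":0,"z":0,"ax":0,"ay":0,"az":0},{"x":0,"y":0,"z":0,"ax":0,"ay":0,"az":0},{"x":0,"y":0,"z":0,"ax":0,"ay":0,"az":0},{"x":0,"y":0,"z":0,"ax":0,"ay":0,"az":0}]' 0 60; python3 -m handwheel '[{"x":0,"y":0,"z":-10,"ax":0,"ay":0,"az":0},{"x":0,"y":0,"z":-30,"ax":0,"ay":0,"az":0},{"x":0,"y":0,"z":-55,"ax":0,"ay":0,"az":0},{"x":0,"y":0,"z":-80,"ax":0,"ay":0,"az":0},{"x":0,"y":0,"z":-105,"ax":0,"ay":0,"az":0},{"x":0,"y":0,"z":-130,"ax":0,"ay":0,"az":0},{"x":0,"y":0,"z":-142,"ax":0,"ay":0,"az":0},{"x":0,"y":0,"z":-142,"ax":0,"ay":0,"az":0}]'; python3 wp.py ".445 -.006 .2 -11" ".445 -.006 .1 -11"
```

```text
clock: 30.45
position: [0.6559, -0.2334, 0.0582]
tool_rot: [-0.0, 0.997, 0.081, -0.0]
wrist_force: [-0.4, 0.5, 0.2]
opening: 0.0854
grip_force: 0.0
clock: 31.45
position: [0.6571, -0.2338, 0.06]
tool_rot: [0.001, 0.997, 0.081, 0.001]
wrist_force: [-0.5, -0.1, 6.3]
opening: 0.0435
grip_force: 61.8
clock: 32.45
position: [0.6565, -0.2335, 0.2018]
tool_rot: [0.001, 0.997, 0.081, 0.001]
wrist_force: [0.8, -0.2, -2.5]
opening: 0.0435
grip_force: 61.2
now [ 0.6565 -0.2335  0.2018] yaw 9.32 t 32.45 q [-0.45  0.23  1.46  0.    1.44  0.96]
.445 -.006 .2 -11 -> [-172. -259.    1.] [ 0.1 -0.1 20.3]
.445 -.006 .1 -11 -> [  0.   0. 100.] [-0.1 -0.   0. ]
```

```bash
python3 -m handwheel '[{"x":-13,"y":-20,"z":0,"ax":0,"ay":0,"az":2},{"x":-42,"y":-63,"z":0,"ax":0,"ay":0,"az":5},{"x":-75,"y":-113,"z":0,"ax":0,"ay":0,"az":9},{"x":-108,"y":-163,"z":0,"ax":0,"ay":0,"az":13},{"x":-138,"y":-208,"z":0,"ax":0,"ay":0,"az":17},{"x":-161,"y":-243,"z":0,"ax":0,"ay":0,"az":20.3},{"x":-172,"y":-259,"z":0,"ax":0,"ay":0,"az":20.3},{"x":-172,"y":-259,"z":0,"ax":0,"ay":0,"az":20.3}]'; python3 -m handwheel '[{"x":0,"y":0,"z":0,"ax":0,"ay":0,"az":0},{"x":0,"y":0,"z":5,"ax":0,"ay":0,"az":0},{"x":0,"y":0,"z":20,"ax":0,"ay":0,"az":0},{"x":0,"y":0,"z":40,"ax":0,"ay":0,"az":0},{"x":0,"y":0,"z":60,"ax":0,"ay":0,"az":0},{"x":0,"y":0,"z":75,"ax":0,"ay":0,"az":0},{"x":0,"y":0,"z":80,"ax":0,"ay":0,"az":0},{"x":0,"y":0,"z":80,"ax":0,"ay":0,"az":0}]'; python3 wp.py ".445 -.006 .06 -11"
```

```text
clock: 33.45
position: [0.4432, -0.0047, 0.199]
tool_rot: [-0.0, 0.995, -0.095, -0.001]
wrist_force: [-0.1, -0.5, -2.3]
opening: 0.0433
grip_force: 61.4
clock: 34.45
position: [0.4444, -0.0056, 0.1201]
tool_rot: [-0.0, 0.995, -0.096, -0.0]
wrist_force: [0.7, -0.1, -1.0]
opening: 0.0432
grip_force: 61.3
now [ 0.4444 -0.0056  0.1201] yaw -10.99 t 34.45 q [-0.18 -0.31  2.13  0.    1.32  1.58]
.445 -.006 .06 -11 -> [ 1.  0. 60.] [-0.  0.  0.]
```

Insert, press lightly, release, rise.

```bash
python3 -m handwheel '[{"x":1,"y":0,"z":5,"ax":0,"ay":0,"az":0},{"x":1,"y":0,"z":14,"ax":0,"ay":0,"az":0},{"x":1,"y":0,"z":24,"ax":0,"ay":0,"az":0},{"x":1,"y":0,"z":34,"ax":0,"ay":0,"az":0},{"x":1,"y":0,"z":44,"ax":0,"ay":0,"az":0},{"x":1,"y":0,"z":53,"ax":0,"ay":0,"az":0},{"x":1,"y":0,"z":58,"ax":0,"ay":0,"az":0},{"x":1,"y":0,"z":60,"ax":0,"ay":0,"az":0}]'; python3 -m handwheel '[{"x":0,"y":0,"z":1,"ax":0,"ay":0,"az":0},{"x":0,"y":0,"z":2,"ax":0,"ay":0,"az":0},{"x":0,"y":0,"z":2,"ax":0,"ay":0,"az":0},{"x":0,"y":0,"z":2,"ax":0,"ay":0,"az":0},{"x":0,"y":0,"z":2,"ax":0,"ay":0,"az":0},{"x":0,"y":0,"z":2,"ax":0,"ay":0,"az":0},{"x":0,"y":0,"z":2,"ax":0,"ay":0,"az":0},{"x":0,"y":0,"z":2,"ax":0,"ay":0,"az":0}]'; python3 wp.py
```

```text
clock: 35.45
position: [0.4453, -0.0057, 0.0599]
tool_rot: [-0.0, 0.995, -0.096, -0.0]
wrist_force: [-0.3, 0.6, -2.5]
opening: 0.0431
grip_force: 61.3
clock: 36.45
position: [0.446, -0.0058, 0.0599]
tool_rot: [0.0, 0.995, -0.096, 0.0]
wrist_force: [-4.1, 1.8, 5.6]
opening: 0.0428
grip_force: 62.2
now [ 0.446  -0.0058  0.0599] yaw -10.98 t 36.45 q [-0.18 -0.22  2.17 -0.    1.19  1.58]
```

```bash
python3 -m handwheel '[{"x":0,"y":0,"z":0,"ax":0,"ay":0,"az":0},{"x":0,"y":0,"z":0,"ax":0,"ay":0,"az":0},{"x":0,"y":0,"z":0,"ax":0,"ay":0,"az":0},{"x":0,"y":0,"z":0,"ax":0,"ay":0,"az":0},{"x":0,"y":0,"z":-20,"ax":0,"ay":0,"az":0},{"x":0,"y":0,"z":-60,"ax":0,"ay":0,"az":0},{"x":0,"y":0,"z":-110,"ax":0,"ay":0,"az":0},{"x":0,"y":0,"z":-142,"ax":0,"ay":0,"az":0}]' 100; python3 wp.py ".384 .315 .2 -6"
```

```text
clock: 37.45
position: [0.4462, -0.0059, 0.203]
tool_rot: [0.0, 0.995, -0.096, 0.002]
wrist_force: [0.4, -0.0, -0.3]
opening: 0.0855
grip_force: 0.0
now [ 0.4462 -0.0059  0.203 ] yaw -10.98 t 37.45 q [-0.18 -0.38  2.05 -0.    1.48  1.58]
.384 .315 .2 -6 -> [-122. -303.    3.] [ 0.  -0.2 -5. ]
```

```bash
python3 -m handwheel '[{"x":-8,"y":-20,"z":0,"ax":0,"ay":0,"az":-1},{"x":-28,"y":-68,"z":0,"ax":0,"ay":0,"az":-2},{"x":-49,"y":-121,"z":0,"ax":0,"ay":0,"az":-3},{"x":-70,"y":-174,"z":0,"ax":0,"ay":0,"az":-4},{"x":-91,"y":-226,"z":0,"ax":0,"ay":0,"az":-5},{"x":-110,"y":-272,"z":0,"ax":0,"ay":0,"az":-5},{"x":-121,"y":-301,"z":0,"ax":0,"ay":0,"az":-5},{"x":-122,"y":-303,"z":0,"ax":0,"ay":0,"az":-5}]'; python3 look.py w7; python3 wp.py ".449 .3095 .058 -6"
```

```text
clock: 38.45
position: [0.3827, 0.3163, 0.2001]
tool_rot: [0.0, 0.999, -0.051, -0.0]
wrist_force: [-0.4, 0.0, 0.3]
opening: 0.0853
grip_force: 0.0
red [ 90. 464.] [0.1941 0.5393 0.088 ] ((199.49266052246094, 540.4776000976562), (29.993043899536133, 45.0615348815918), 86.41941833496094)
red [328. 155.] [0.4383 0.3045 0.088 ] ((447.7424621582031, 309.26580810546875), (22.131362915039062, 37.589115142822266), 84.95264434814453)
now [0.383  0.3155 0.2   ] yaw -5.87 t 38.5 q [ 0.54 -0.24  1.94 -0.    1.44  2.21]
.449 .3095 .058 -6 -> [ 66.  -1. 142.] [0.  0.  0.1]
```

View pics/w7.png

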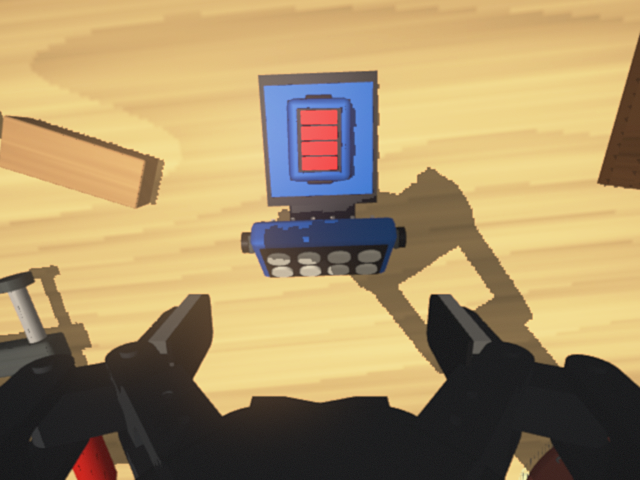

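The picture shows the red-gauge blue pack in the work light at (319,140), centre about (0.448,0.3095). The deck is turned about 2° anticlockwise of the tool, so its yaw is about -4°. Pick with that turn.

```bash
python3 -m handwheel '[{"x":30,"y":-1,"z":0,"ax":0,"ay":0,"az":-1},{"x":60,"y":-1,"z":10,"ax":0,"ay":0,"az":-2},{"x":66,"y":-1,"z":42,"ax":0,"ay":0,"az":-2},{"x":66,"y":-1,"z":80,"ax":0,"ay":0,"az":-2},{"x":66,"y":-1,"z":110,"ax":0,"ay":0,"az":-2},{"x":66,"y":-1,"z":131,"ax":0,"ay":0,"az":-2},{"x":66,"y":-1,"z":141,"ax":0,"ay":0,"az":-2},{"x":66,"y":-1,"z":141,"ax":0,"ay":0,"az":-2}]'; python3 -m handwheel '[{"x":0,"y":0,"z":0,"ax":0,"ay":0,"az":0},{"x":0,"y":0,"z":0,"ax":0,"ay":0,"az":0},{"x":0,"y":0,"z":0,"ax":0,"ay":0,"az":0},{"x":0,"y":0,"z":0,"ax":0,"ay":0,"az":0},{"x":0,"y":0,"z":0,"ax":0,"ay":0,"az":0},{"x":0,"y":0,"z":0,"ax":0,"ay":0,"az":0},{"x":0,"y":0,"z":0,"ax":0,"ay":0,"az":0},{"x":0,"y":0,"z":0,"ax":0,"ay":0,"az":0}]' 0 60; python3 -m handwheel '[{"x":0,"y":0,"z":-10,"ax":0,"ay":0,"az":0},{"x":0,"y":0,"z":-30,"ax":0,"ay":0,"az":0},{"x":0,"y":0,"z":-55,"ax":0,"ay":0,"az":0},{"x":0,"y":0,"z":-80,"ax":0,"ay":0,"az":0},{"x":0,"y":0,"z":-105,"ax":0,"ay":0,"az":0},{"x":0,"y":0,"z":-130,"ax":0,"ay":0,"az":0},{"x":0,"y":0,"z":-142,"ax":0,"ay":0,"az":0},{"x":0,"y":0,"z":-142,"ax":0,"ay":0,"az":0}]'; python3 wp.py ".54 .06 .2 2" ".6562 -.234 .2 9.3"
```

```text
clock: 39.5
position: [0.449, 0.3082, 0.0589]
tool_rot: [0.0, 0.999, -0.035, -0.0]
wrist_force: [0.3, -0.4, -0.3]
opening: 0.0854
grip_force: 0.0
clock: 40.5
position: [0.45, 0.3096, 0.0606]
tool_rot: [-0.001, 0.999, -0.035, 0.001]
wrist_force: [-1.0, 0.2, 6.2]
opening: 0.0431
grip_force: 62.5
clock: 41.5
position: [0.4495, 0.3092, 0.2026]
tool_rot: [-0.001, 0.999, -0.035, 0.001]
wrist_force: [0.7, -0.5, -2.4]
opening: 0.0429
grip_force: 61.6
now [0.4495 0.3092 0.2026] yaw -3.98 t 41.5 q [ 0.47 -0.12  1.83 -0.    1.43  2.11]
.54 .06 .2 2 -> [108. 242.   3.] [-0.1 -0.1 -6. ]
.6562 -.234 .2 9.3 -> [105. 298.  -0.] [ 0.  -0.  -7.3]
```

```bash
python3 -m handwheel '[{"x":7,"y":15,"z":0,"ax":0,"ay":0,"az":-1},{"x":20,"y":46,"z":0,"ax":0,"ay":0,"az":-2},{"x":35,"y":80,"z":0,"ax":0,"ay":0,"az":-3},{"x":50,"y":113,"z":0,"ax":0,"ay":0,"az":-4},{"x":65,"y":146,"z":0,"ax":0,"ay":0,"az":-5},{"x":80,"y":179,"z":0,"ax":0,"ay":0,"az":-6},{"x":94,"y":211,"z":0,"ax":0,"ay":0,"az":-6},{"x":108,"y":242,"z":0,"ax":0,"ay":0,"az":-6}]'; python3 -m handwheel '[{"x":16,"y":45,"z":0,"ax":0,"ay":0,"az":-1},{"x":33,"y":95,"z":0,"ax":0,"ay":0,"az":-2},{"x":51,"y":145,"z":0,"ax":0,"ay":0,"az":-3},{"x":69,"y":195,"z":0,"ax":0,"ay":0,"az":-5},{"x":86,"y":243,"z":0,"ax":0,"ay":0,"az":-6},{"x":99,"y":280,"z":0,"ax":0,"ay":0,"az":-7.3},{"x":105,"y":298,"z":0,"ax":0,"ay":0,"az":-7.3},{"x":105,"y":298,"z":0,"ax":0,"ay":0,"az":-7.3}]'; python3 wp.py ".6562 -.234 .06 9.3"
```

```text
clock: 42.5
position: [0.5394, 0.059, 0.1995]
tool_rot: [-0.0, 1.0, 0.018, -0.001]
wrist_force: [-0.6, 0.1, -1.8]
opening: 0.043
grip_force: 61.8
clock: 43.5
position: [0.655, -0.2343, 0.1998]
tool_rot: [-0.001, 0.997, 0.081, -0.001]
wrist_force: [0.1, 0.3, -1.9]
opening: 0.0434
grip_force: 61.8
now [ 0.655  -0.2343  0.1998] yaw 9.24 t 43.5 q [-0.45  0.24  1.46  0.    1.44  0.96]
.6562 -.234 .06 9.3 -> [  2.   0. 140.] [-0.1  0.1 -0.1]
```

```bash
python3 -m handwheel '[{"x":1,"y":0,"z":5,"ax":0,"ay":0,"az":0},{"x":1,"y":0,"z":20,"ax":0,"ay":0,"az":0},{"x":1,"y":0,"z":40,"ax":0,"ay":0,"az":0},{"x":1,"y":0,"z":60,"ax":0,"ay":0,"az":0},{"x":1,"y":0,"z":75,"ax":0,"ay":0,"az":0},{"x":1,"y":0,"z":80,"ax":0,"ay":0,"az":0},{"x":1,"y":0,"z":80,"ax":0,"ay":0,"az":0},{"x":1,"y":0,"z":80,"ax":0,"ay":0,"az":0}]'; python3 wp.py ".6562 -.234 .0606 9.3";  python3 -m handwheel '[{"x":0,"y":0,"z":5,"ax":0,"ay":0,"az":0},{"x":0,"y":0,"z":14,"ax":0,"ay":0,"az":0},{"x":0,"y":0,"z":24,"ax":0,"ay":0,"az":0},{"x":0,"y":0,"z":34,"ax":0,"ay":0,"az":0},{"x":0,"y":0,"z":44,"ax":0,"ay":0,"az":0},{"x":0,"y":0,"z":52,"ax":0,"ay":0,"az":0},{"x":0,"y":0,"z":57,"ax":0,"ay":0,"az":0},{"x":0,"y":0,"z":59,"ax":0,"ay":0,"az":0}]'; python3 wp.py ".6562 -.234 .0606 9.3"
```

```text
clock: 44.5
position: [0.6571, -0.2342, 0.1225]
tool_rot: [0.0, 0.997, 0.081, 0.001]
wrist_force: [0.6, 0.3, -2.6]
opening: 0.0429
grip_force: 61.8
now [ 0.6571 -0.2342  0.1225] yaw 9.31 t 44.5 q [-0.45  0.3   1.52  0.    1.32  0.96]
.6562 -.234 .0606 9.3 -> [-1. -0. 62.] [ 0.1 -0.1  0. ]
clock: 45.5
position: [0.6564, -0.2338, 0.0619]
tool_rot: [-0.0, 0.997, 0.081, -0.0]
wrist_force: [0.0, 0.3, -0.9]
opening: 0.0431
grip_force: 61.8
now [ 0.6564 -0.2338  0.0619] yaw 9.32 t 45.5 q [-0.45  0.36  1.55 -0.    1.23  0.96]
.6562 -.234 .0606 9.3 -> [-0.  0.  1.] [-0.  0.  0.]
```

```bash
python3 -m handwheel '[{"x":0,"y":0,"z":1,"ax":0,"ay":0,"az":0},{"x":0,"y":0,"z":2,"ax":0,"ay":0,"az":0},{"x":0,"y":0,"z":3,"ax":0,"ay":0,"az":0},{"x":0,"y":0,"z":3,"ax":0,"ay":0,"az":0},{"x":0,"y":0,"z":3,"ax":0,"ay":0,"az":0},{"x":0,"y":0,"z":3,"ax":0,"ay":0,"az":0},{"x":0,"y":0,"z":3,"ax":0,"ay":0,"az":0},{"x":0,"y":0,"z":3,"ax":0,"ay":0,"az":0}]'; python3 -m handwheel '[{"x":0,"y":0,"z":0,"ax":0,"ay":0,"az":0},{"x":0,"y":0,"z":0,"ax":0,"ay":0,"az":0},{"x":0,"y":0,"z":0,"ax":0,"ay":0,"az":0},{"x":0,"y":0,"z":0,"ax":0,"ay":0,"az":0},{"x":0,"y":0,"z":-20,"ax":0,"ay":0,"az":0},{"x":0,"y":0,"z":-60,"ax":0,"ay":0,"az":0},{"x":0,"y":0,"z":-110,"ax":0,"ay":0,"az":0},{"x":0,"y":0,"z":-140,"ax":0,"ay":0,"az":0}]' 100; python3 wp.py ".445 -.006 .2 -11"
```

```text
clock: 46.5
position: [0.6569, -0.2339, 0.0607]
tool_rot: [0.0, 0.997, 0.081, 0.0]
wrist_force: [-3.1, 1.1, 5.7]
opening: 0.0429
grip_force: 62.4
clock: 47.5
position: [0.6578, -0.2345, 0.205]
tool_rot: [0.002, 0.997, 0.081, 0.003]
wrist_force: [-0.3, 0.7, 0.4]
opening: 0.0852
grip_force: 0.0
now [ 0.6578 -0.2345  0.205 ] yaw 9.32 t 47.5 q [-0.45  0.23  1.46 -0.    1.44  0.96]
.445 -.006 .2 -11 -> [-173. -260.    3.] [ 0.2 -0.3 20.3]
```

```bash
python3 -m handwheel '[{"x":-13,"y":-20,"z":0,"ax":0,"ay":0,"az":2},{"x":-42,"y":-63,"z":0,"ax":0,"ay":0,"az":5},{"x":-75,"y":-113,"z":0,"ax":0,"ay":0,"az":9},{"x":-108,"y":-163,"z":0,"ax":0,"ay":0,"az":13},{"x":-138,"y":-208,"z":0,"ax":0,"ay":0,"az":17},{"x":-161,"y":-243,"z":0,"ax":0,"ay":0,"az":20.3},{"x":-172,"y":-260,"z":0,"ax":0,"ay":0,"az":20.3},{"x":-172,"y":-260,"z":0,"ax":0,"ay":0,"az":20.3}]'; python3 wp.py ".445 -.006 .058 -11"
```

```text
clock: 48.5
position: [0.4445, -0.0044, 0.2009]
tool_rot: [0.0, 0.995, -0.095, 0.002]
wrist_force: [0.1, -0.6, -0.4]
opening: 0.0853
grip_force: 0.0
now [ 0.4445 -0.0044  0.2009] yaw -10.88 t 48.5 q [-0.18 -0.39  2.05 -0.    1.47  1.58]
.445 -.006 .058 -11 -> [  0.   1. 143.] [-0.  -0.2  0.1]
```

```bash
python3 -m handwheel '[{"x":1,"y":1,"z":15,"ax":0,"ay":0,"az":0},{"x":1,"y":1,"z":40,"ax":0,"ay":0,"az":0},{"x":1,"y":1,"z":70,"ax":0,"ay":0,"az":0},{"x":1,"y":1,"z":95,"ax":0,"ay":0,"az":0},{"x":1,"y":1,"z":118,"ax":0,"ay":0,"az":0},{"x":1,"y":1,"z":134,"ax":0,"ay":0,"az":0},{"x":1,"y":1,"z":141,"ax":0,"ay":0,"az":0},{"x":1,"y":1,"z":141,"ax":0,"ay":0,"az":0}]'; python3 -m handwheel '[{"x":0,"y":0,"z":0,"ax":0,"ay":0,"az":0},{"x":0,"y":0,"z":0,"ax":0,"ay":0,"az":0},{"x":0,"y":0,"z":0,"ax":0,"ay":0,"az":0},{"x":0,"y":0,"z":0,"ax":0,"ay":0,"az":0},{"x":0,"y":0,"z":0,"ax":0,"ay":0,"az":0},{"x":0,"y":0,"z":0,"ax":0,"ay":0,"az":0},{"x":0,"y":0,"z":0,"ax":0,"ay":0,"az":0},{"x":0,"y":0,"z":0,"ax":0,"ay":0,"az":0}]' 0 60; python3 -m handwheel '[{"x":0,"y":0,"z":-10,"ax":0,"ay":0,"az":0},{"x":0,"y":0,"z":-30,"ax":0,"ay":0,"az":0},{"x":0,"y":0,"z":-55,"ax":0,"ay":0,"az":0},{"x":0,"y":0,"z":-80,"ax":0,"ay":0,"az":0},{"x":0,"y":0,"z":-105,"ax":0,"ay":0,"az":0},{"x":0,"y":0,"z":-130,"ax":0,"ay":0,"az":0},{"x":0,"y":0,"z":-142,"ax":0,"ay":0,"az":0},{"x":0,"y":0,"z":-142,"ax":0,"ay":0,"az":0}]'; python3 wp.py ".4485 .3092 .2 -4"
```

```text
clock: 49.5
position: [0.4454, -0.0065, 0.058]
tool_rot: [-0.0, 0.995, -0.096, -0.0]
wrist_force: [-1.0, 0.6, 0.4]
opening: 0.0855
grip_force: 0.0
clock: 50.5
position: [0.4464, -0.0064, 0.0594]
tool_rot: [0.0, 0.995, -0.096, 0.001]
wrist_force: [-0.1, 1.4, 5.9]
opening: 0.0431
grip_force: 61.5
clock: 51.5
position: [0.4455, -0.0063, 0.2006]
tool_rot: [0.0, 0.995, -0.096, 0.0]
wrist_force: [-0.5, -0.5, -2.4]
opening: 0.0429
grip_force: 60.9
now [ 0.4455 -0.0063  0.2006] yaw -10.98 t 51.5 q [-0.18 -0.38  2.05 -0.    1.47  1.58]
.4485 .3092 .2 -4 -> [ -57. -310.    1.] [ 0. -0. -7.]
```

```bash
python3 -m handwheel '[{"x":-4,"y":-20,"z":0,"ax":0,"ay":0,"az":-1},{"x":-13,"y":-70,"z":0,"ax":0,"ay":0,"az":-2},{"x":-23,"y":-125,"z":0,"ax":0,"ay":0,"az":-4},{"x":-33,"y":-180,"z":0,"ax":0,"ay":0,"az":-5},{"x":-43,"y":-233,"z":0,"ax":0,"ay":0,"az":-7},{"x":-51,"y":-280,"z":0,"ax":0,"ay":0,"az":-7},{"x":-56,"y":-306,"z":0,"ax":0,"ay":0,"az":-7},{"x":-57,"y":-310,"z":0,"ax":0,"ay":0,"az":-7}]'; python3 -m handwheel '[{"x":0,"y":0,"z":0,"ax":0,"ay":0,"az":0},{"x":0,"y":0,"z":5,"ax":0,"ay":0,"az":0},{"x":0,"y":0,"z":20,"ax":0,"ay":0,"az":0},{"x":0,"y":0,"z":40,"ax":0,"ay":0,"az":0},{"x":0,"y":0,"z":60,"ax":0,"ay":0,"az":0},{"x":0,"y":0,"z":75,"ax":0,"ay":0,"az":0},{"x":0,"y":0,"z":80,"ax":0,"ay":0,"az":0},{"x":0,"y":0,"z":80,"ax":0,"ay":0,"az":0}]'; python3 wp.py ".449 .3092 .0594 -4"
```

```text
clock: 52.5
position: [0.4474, 0.3098, 0.1982]
tool_rot: [0.001, 0.999, -0.034, -0.002]
wrist_force: [1.0, -1.2, -2.9]
opening: 0.0431
grip_force: 61.5
clock: 53.5
position: [0.4485, 0.3089, 0.12]
tool_rot: [0.0, 0.999, -0.035, -0.0]
wrist_force: [-0.4, 0.7, -2.2]
opening: 0.0432
grip_force: 61.5
now [0.4485 0.3089 0.12  ] yaw -3.97 t 53.5 q [ 0.47 -0.04  1.9  -0.    1.28  2.11]
.449 .3092 .0594 -4 -> [ 1. -0. 61.] [0. 0. 0.]
```

```bash
python3 -m handwheel '[{"x":0,"y":0,"z":5,"ax":0,"ay":0,"az":0},{"x":0,"y":0,"z":14,"ax":0,"ay":0,"az":0},{"x":0,"y":0,"z":24,"ax":0,"ay":0,"az":0},{"x":0,"y":0,"z":34,"ax":0,"ay":0,"az":0},{"x":0,"y":0,"z":44,"ax":0,"ay":0,"az":0},{"x":0,"y":0,"z":53,"ax":0,"ay":0,"az":0},{"x":0,"y":0,"z":58,"ax":0,"ay":0,"az":0},{"x":0,"y":0,"z":60,"ax":0,"ay":0,"az":0}]'; python3 -m handwheel '[{"x":0,"y":0,"z":1,"ax":0,"ay":0,"az":0},{"x":0,"y":0,"z":2,"ax":0,"ay":0,"az":0},{"x":0,"y":0,"z":3,"ax":0,"ay":0,"az":0},{"x":0,"y":0,"z":3,"ax":0,"ay":0,"az":0},{"x":0,"y":0,"z":3,"ax":0,"ay":0,"az":0},{"x":0,"y":0,"z":3,"ax":0,"ay":0,"az":0},{"x":0,"y":0,"z":3,"ax":0,"ay":0,"az":0},{"x":0,"y":0,"z":3,"ax":0,"ay":0,"az":0}]'; python3 wp.py
```

```text
clock: 54.5
position: [0.4484, 0.3088, 0.0599]
tool_rot: [0.0, 0.999, -0.035, -0.0]
wrist_force: [0.5, -0.7, -1.9]
opening: 0.0436
grip_force: 61.5
clock: 55.5
position: [0.4491, 0.3092, 0.0594]
tool_rot: [-0.0, 0.999, -0.035, 0.0]
wrist_force: [-4.2, -2.3, 8.6]
opening: 0.0431
grip_force: 62.7
now [0.4491 0.3092 0.0594] yaw -3.97 t 55.5 q [ 0.47  0.04  1.93 -0.    1.17  2.11]
```

Seated. Release, rise, move away and look from above.

```bash
python3 -m handwheel '[{"x":0,"y":0,"z":0,"ax":0,"ay":0,"az":0},{"x":0,"y":0,"z":0,"ax":0,"ay":0,"az":0},{"x":0,"y":0,"z":0,"ax":0,"ay":0,"az":0},{"x":0,"y":0,"z":0,"ax":0,"ay":0,"az":0},{"x":0,"y":0,"z":-20,"ax":0,"ay":0,"az":0},{"x":0,"y":0,"z":-60,"ax":0,"ay":0,"az":0},{"x":0,"y":0,"z":-110,"ax":0,"ay":0,"az":0},{"x":0,"y":0,"z":-150,"ax":0,"ay":0,"az":0}]' 100; python3 -m handwheel '[{"x":-15,"y":30,"z":-5,"ax":0,"ay":0,"az":0},{"x":-30,"y":70,"z":-15,"ax":0,"ay":0,"az":0},{"x":-40,"y":110,"z":-30,"ax":0,"ay":0,"az":0},{"x":-45,"y":150,"z":-40,"ax":0,"ay":0,"az":0},{"x":-50,"y":180,"z":-40,"ax":0,"ay":0,"az":0},{"x":-50,"y":190,"z":-40,"ax":0,"ay":0,"az":0},{"x":-50,"y":190,"z":-40,"ax":0,"ay":0,"az":0},{"x":-50,"y":190,"z":-40,"ax":0,"ay":0,"az":0}]'; python3 - <<'E'
from h import *; from rig import camera_params,read_camera
np.set_printoptions(precision=4,suppress=True)
A=[]
for n in("top","scene"):
  im=read_camera(n);p=camera_params(n); A.append(im[80:340,140:520] if n=="top" else im[80:370,130:530])
  for c in("green","red"):
    for b in blobs(im,c,40,5):
        m=cv2.moments(b);u=(m["m10"]/m["m00"],m["m01"]/m["m00"])
        if m["m00"]<300: print(n,c,np.round(u,1),plane(p,u,.088)[0])
cv2.imwrite("pics/end.png",np.vstack([cv2.resize(a,(400,290)) for a in A]))
E
```

```text
clock: 56.5
position: [0.4491, 0.3092, 0.2114]
tool_rot: [-0.001, 0.999, -0.035, 0.002]
wrist_force: [0.7, 0.3, 0.2]
opening: 0.0855
grip_force: 0.0
clock: 57.5
position: [0.3856, 0.1235, 0.2474]
tool_rot: [-0.0, 0.999, -0.034, -0.0]
wrist_force: [0.5, -0.2, 0.3]
opening: 0.0855
grip_force: 0.0
top green [179.8 264.4] [0.4611 0.3088 0.088 ]
top green [438.  261.6] [ 0.4821 -0.2736  0.088 ]
top green [576.6 141.4] [ 0.7738 -0.6036  0.088 ]
top green [569.6 106.3] [ 0.8606 -0.5923  0.088 ]
top red [491.5 191. ] [ 0.6489 -0.3999  0.088 ]
top red [420.5 186.5] [ 0.6556 -0.2356  0.088 ]
top red [253.1 174.3] [0.6747 0.153  0.088 ]
top red [272.9 110. ] [0.8335 0.1129 0.088 ]
scene green [455.2 312.6] [0.4508 0.3074 0.088 ]
scene green [301.9 143.9] [ 0.4843 -0.2745  0.088 ]
scene green [121.1 129.8] [ 0.8791 -0.57    0.088 ]
scene green [139.7 112.8] [ 0.8144 -0.6108  0.088 ]
scene red [634.9 379. ] [0.2479 0.5852 0.088 ]
scene red [238.1 348.6] [0.8651 0.1495 0.088 ]
scene red [190.4 316. ] [0.9195 0.0374 0.088 ]
scene red [321.7 304.2] [0.6763 0.1514 0.088 ]
scene red [248.5 178.5] [ 0.6579 -0.237   0.088 ]
```

View pics/end.png

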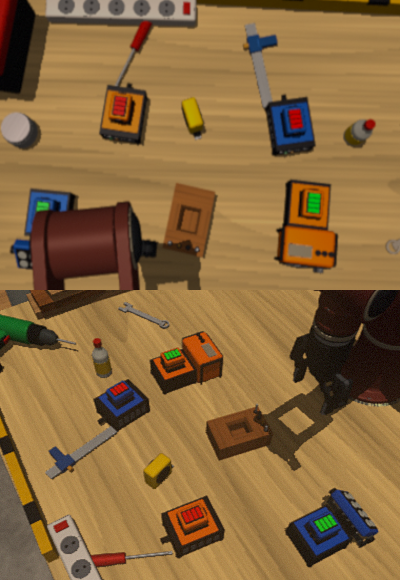

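The end picture shows green gauges in the radio and work light and red gauges in both chargers. The block's pocket is empty and the bottle is standing. Both views place all four packs at seated height, apart from the work light's gauge in the top view, which the arm half hides. Handing in.

```bash
python3 -c "from rig import close_job; print(close_job())"
```

```text
the job is handed in; nothing more can be done
None
```

The swap is done and handed in at about 58 s: the charged packs are fully down in the orange radio and blue work light, the flat packs are in the chargers of their own colour, and the glue bottle is still standing.

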